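# Find the loose pump-head bolt on the vial filler and hold its cover open

## Task

One pump head of the vial filler under-doses because its cover bolt no longer holds. First clear the line: take both filled vials out of the steel catch tray and set them down, not drop them, standing upright in the coral tote. Then tap the top of each cover bolt with the fingertips, along the row from the head next to the out-feed to the far one, to find the bolt that gives, and lift that head's cover by its bar handle to 45 degrees or more; finish still holding the cover up there by its handle, so that a colleague can get at the rollers, and leave the spray bottle, ice bucket, tube rack and marker where they are.

Things in the scene. Friction and masses are not known exactly. Their poses are not given: they have to be found in the camera images.
- filler: benchtop vial filler, fixed to the bench: cream chassis 260 x 360 mm, 70 mm high, with three blue-covered pump heads in a row, 110 mm apart. Origin: on the bench under the chassis centre; x points away from the front panel (roughly away from the robot), y along the row from head 1 to head 3, z up. It does not move
- gantry (a point): filling gantry of the filler, stand clear of it: this point is the middle of its nozzle bar (90 mm along the filler's x), 178 mm above the bench; post and arm reach 70 mm from here towards the heads (+y) and up to 199 mm; nozzles reach down to 100 mm, over the low out-feed belt
- tray (a point): steel catch tray at the end of the out-feed belt, part of the filler: 160 (filler's x) x 150 mm outside, wall 16 mm high and 3 mm thick. This point: centre of its floor's top, 3 mm above the bench. The chassis side (70 mm high) runs parallel, 75 mm from this point in +y
- vial_a: filled, capped amber vial with a blue cap, 32 mm diameter, 60 mm high, about 45 g, standing upright in the catch tray. Origin: centre of its underside; z up along its axis
- vial_b: second vial, the same as vial_a, also standing upright in the catch tray, at least 55 mm from it centre to centre
- tote: open coral plastic tote, loose on the bench, 220 (x) x 160 (y) x 50 mm high outside, walls and floor 4 mm, 0.5 kg. Origin: centre of its underside; x along its long side
- bolt_1: captive bolt of cover 1, on the head next to the out-feed: knurled steel head, 24 mm diameter, 26 mm high. Origin: centre of the head's flat top, 157 mm above the bench when closed; z up. All three look alike. Pressed, a tight bolt is solid; the loose one sinks 6 mm on a light spring (about 0.1 to 1.6 N), stops, springs back. The blue bed behind it is 18 mm lower than the top
- bolt_2: captive bolt of cover 2, on the middle head: knurled steel head, 24 mm diameter, 26 mm high. Origin: centre of the head's flat top, 157 mm above the bench when closed; z up. All three look alike. Pressed, a tight bolt is solid; the loose one sinks 6 mm on a light spring (about 0.1 to 1.6 N), stops, springs back. The blue bed behind it is 18 mm lower than the top
- bolt_3: captive bolt of cover 3, on the head farthest from the out-feed: knurled steel head, 24 mm diameter, 26 mm high. Origin: centre of the head's flat top, 157 mm above the bench when closed; z up. All three look alike. Pressed, a tight bolt is solid; the loose one sinks 6 mm on a light spring (about 0.1 to 1.6 N), stops, springs back. The blue bed behind it is 18 mm lower than the top
- handle_1 (a point): steel pull bar of cover 1: 10 mm thick, 58 mm free length along y between two 10 mm legs, in front of the cover. This point: middle of the bar, 120 mm above the bench when closed, 52 mm in front of the bolt's axis; 34 mm free between bar and cover edge, 40 mm free below. x towards the hinge, z up when closed; turns with the cover
- handle_2 (a point): steel pull bar of cover 2: 10 mm thick, 58 mm free length along y between two 10 mm legs, in front of the cover. This point: middle of the bar, 120 mm above the bench when closed, 52 mm in front of the bolt's axis; 34 mm free between bar and cover edge, 40 mm free below. x towards the hinge, z up when closed; turns with the cover
- handle_3 (a point): steel pull bar of cover 3: 10 mm thick, 58 mm free length along y between two 10 mm legs, in front of the cover. This point: middle of the bar, 120 mm above the bench when closed, 52 mm in front of the bolt's axis; 34 mm free between bar and cover edge, 40 mm free below. x towards the hinge, z up when closed; turns with the cover
- cover_1: blue hinged cover of head 1, 94 x 84 mm, 0.4 kg with bar and bolt. Origin: middle of its hinge axis, 118 mm above the bench, 137 mm behind the bar. Closed: x away from the front, y along the hinge, z up; lifting the front turns it about +y (z leans back), stop at 1.2 rad. It falls shut when let go. With a tight bolt it does not move; with the loose one it lifts with about 2 N at the bar
- cover_2: blue hinged cover of head 2, 94 x 84 mm, 0.4 kg with bar and bolt. Origin: middle of its hinge axis, 118 mm above the bench, 137 mm behind the bar. Closed: x away from the front, y along the hinge, z up; lifting the front turns it about +y (z leans back), stop at 1.2 rad. It falls shut when let go. With a tight bolt it does not move; with the loose one it lifts with about 2 N at the bar
- cover_3: blue hinged cover of head 3, 94 x 84 mm, 0.4 kg with bar and bolt. Origin: middle of its hinge axis, 118 mm above the bench, 137 mm behind the bar. Closed: x away from the front, y along the hinge, z up; lifting the front turns it about +y (z leans back), stop at 1.2 rad. It falls shut when let go. With a tight bolt it does not move; with the loose one it lifts with about 2 N at the bar
- spray: bystander: white trigger spray bottle, 76 mm diameter, 196 mm high. Origin: centre of its underside
- ice_bucket: bystander: teal lidded ice bucket, 216 mm diameter at the rim, 165 mm high. Origin: centre of its underside
- tube_rack: bystander: orange rack 100 x 200 x 45 mm with blue-capped microtubes up to 67 mm. Origin: centre of its underside, x along the short side
- marker: bystander: white marker with red cap lying on the bench, 132 mm long, 15 mm thick. Origin: on the bench under its middle, x along it

How it is judged (in metres and radians):
On the way, in this order (a step that is already met when the one before it is completed fails the run):
1. both vials stand in the tote, let go (x of vial_a in the frame of tote between -0.094 and 0.094 m and y of vial_a in the frame of tote between -0.064 and 0.064 m and z of vial_a in the frame of tote between -0.005 and 0.012 m and angle between each of vial_a, vial_b's own z axis and vertical below 0.15 rad and linear speed of each of vial_a, vial_b below 0.02 m/s and x of vial_b in the frame of tote between -0.094 and 0.094 m and y of vial_b in the frame of tote between -0.064 and 0.064 m and z of vial_b in the frame of tote between -0.005 and 0.012 m and contact force between the fingers and vial_a below 0.05 N and contact force between the fingers and vial_b below 0.05 N), for 0.2 s.
2. bolt 1 is tapped on its top with the fingers (over 0.8 N), its cover closed (contact force between the fingers and bolt_1 above 0.8 N and horizontal distance between the grasp point and bolt_1 below 0.03 m and z of the grasp point in the frame of bolt_1 above 0.004 m and angle between cover_1's own z axis and vertical below 0.05 rad), for 0.02 s.
3. bolt 2 is tapped on its top with the fingers (over 0.8 N), its cover closed (contact force between the fingers and bolt_2 above 0.8 N and horizontal distance between the grasp point and bolt_2 below 0.03 m and z of the grasp point in the frame of bolt_2 above 0.004 m and angle between cover_2's own z axis and vertical below 0.05 rad), for 0.02 s.
4. bolt 3 is tapped on its top with the fingers (over 0.8 N), its cover closed (contact force between the fingers and bolt_3 above 0.8 N and horizontal distance between the grasp point and bolt_3 below 0.03 m and z of the grasp point in the frame of bolt_3 above 0.004 m and angle between cover_3's own z axis and vertical below 0.05 rad), for 0.02 s.
At the end, for the whole second after the job is handed in: Both vials stand upright (within 0.15 rad) on the tote's floor and are at rest; the one cover that can open is lifted by 0.70 rad or more, still, held by the fingers (over 0.4 N on the cover, the grasp point within 45 mm of the middle of its bar); bystanders are within 30 mm of where they were (x of vial_a in the frame of tote between -0.094 and 0.094 m and y of vial_a in the frame of tote between -0.064 and 0.064 m and z of vial_a in the frame of tote between -0.005 and 0.012 m and angle between each of vial_a, vial_b's own z axis and vertical below 0.15 rad and linear speed of each of vial_a, vial_b below 0.02 m/s and x of vial_b in the frame of tote between -0.094 and 0.094 m and y of vial_b in the frame of tote between -0.064 and 0.064 m and z of vial_b in the frame of tote between -0.005 and 0.012 m and ((angle between cover_1's own z axis and vertical above 0.7 rad and angular speed of cover_1 below 0.15 rad/s and contact force between the fingers and cover_1 above 0.4 N and distance between the grasp point and handle_1 below 0.045 m) or (angle between cover_2's own z axis and vertical above 0.7 rad and angular speed of cover_2 below 0.15 rad/s and contact force between the fingers and cover_2 above 0.4 N and distance between the grasp point and handle_2 below 0.045 m) or (angle between cover_3's own z axis and vertical above 0.7 rad and angular speed of cover_3 below 0.15 rad/s and contact force between the fingers and cover_3 above 0.4 N and distance between the grasp point and handle_3 below 0.045 m)) and distance of each of spray, ice_bucket, tube_rack, marker from where it was at the start of the episode below 0.03 m); the arm keeps its last pose, push and grip.
It fails at once if the spray bottle, ice bucket, tube rack or marker is moved by more than 30 mm (distance of any of spray, ice_bucket, tube_rack, marker from where it was at the start of the episode above 0.03 m).
It fails at once if a vial is dropped (free in the air with its base more than 45 mm above the bench) ((height (world z) of vial_a above 0.045 m and contact force between anything else and vial_a below 0.02 N) or (height (world z) of vial_b above 0.045 m and contact force between anything else and vial_b below 0.02 N)).
It also fails if it takes over 64 s, if anything falls off the work surface, if the arm or the gripper's body presses on something with over 40 N, if the wrist force passes 120 N, or if a joint passes its speed limit or range.

## Robot

A 7-joint arm with a two-finger parallel gripper is mounted at the origin on the work surface. World frame = base frame: x ahead of the robot, y to its left, z up, the work surface at z = 0. Lengths are in m, angles in degrees, forces in N, time in s.
With the tool pointing down it reaches from about 0.375 to 0.925 m from the base axis. Payload 3.1 kg.
Tool frame: the origin (TCP) lies midway between the tips of the shut fingers; the grasp point (between the pads) lies 19 mm behind it (ctrl.pinch_z is the distance from the TCP to the grasp point, in m); z points along the fingers, y is the line along which they close (so a half turn about z gives the same grasp; the last joint's range is limited). The gripper opens to 85 mm and grips with 20 to 120 N. Pads are 22 mm wide; open, the fingers measure 114 mm over their backs; the gripper's body (76 mm by 85 mm) begins 54 mm behind the grasp point. The pads swing forward as they close: fully open they stand 13 mm farther back than shut.
Start: joints at [64.985, 21.939, 2.515, 91.553, -1.026, 66.532, -2.859], TCP at [0.216, -0.613, 0.231] pointing down, gripper open.
Joint ranges: [-149.38, 149.38], [-23.57, 123.04], [-84.95, 90], [0, 143.3], [-89.99, 269.99], [3.08, 112.72], [-163.45, 163.45]. Speed limits (degrees/s): [159.86, 159.86, 180, 180, 180, 180, 180].

## Interface

Orientations are given as a 3x3 rotation matrix whose columns are the frame's x, y, z axes.
In Python, from bench import telemetry, vision, workorder, nets, ctrl gives the robot as it stands.
- The arm moves only by the tool servo_tool, never from a script. Its argument "moves" is one flat list of numbers, 7 for each row, row after row: the shift along the tool's x, y, z in mm, then the turn, a rotation vector about the tool's x, y, z in rad, then the finger opening in mm, from 0 to 85.4. In form: [x, y, z, wx, wy, wz, gripper, x, y, z, wx, wy, wz, gripper, ...]. A call has 1 to 20 rows; each row shifts and turns the commanded pose from where the row before left it, along the tool's axes as they then stand; what a row does not reach is not made up. A row lasts 1/8 s, in which the tool goes at most 62.5 mm and 10.7 degrees, less where a joint would pass 70% of its speed; a pose out of reach is approached as far as the arm can. A call with a gripper value outside its range is refused whole. The fingers move at their own pace and stop on an object; the grip force is fixed at half the most. Time passes only in rows, so rows that do not move let the fingers close. It gives the time, the measured TCP pose, the force, the opening and the grip force at its end, in the units of the state.
- telemetry.observe(): the state, without advancing time (a new reading comes with each control period).
- vision.read_camera(name): name is "scene" or "top"; returns a dict with "image" (400x640x3 uint8, red, green, blue), "fov_y" (degrees; the focal length in pixels is half the picture's height over the tangent of half this angle, whatever the lens; pixels are square), "cx", "cy" (the principal point, pixels), "origin" and "rotation" of the camera in the world. Camera axes: x right, y down, z forward; pixel columns grow to the right and rows downward; lengths in m; the calibration is good to about 2 mm. A picture is of the moment at which its call begins. There is no depth.
- workorder.sign_off(): hands the job in; it is judged then, once.
Trained networks look in a picture, given as the dict that the camera call returned (one of the last four; its "shot" number tells which), for a name from the list of things; names that differ only in an ending like _2 or _b are one class to them, and where a whole thing is asked for, a point or a joint stands for the part that bears it (a point fixed in the world has none). Each returns a list of dicts, best first, with "p" (0 to 1); they miss things now and then, are a little off and sometimes report something else, mostly with a low value. They report only what shows in the picture. A call takes as long as a camera call.
- nets.cut_out(query, picture): "region" (400x640 bool, what is visible of it) and "point" ([column, row] in pixels, amid what is visible of it).
The state is a dict: "clock": time; "joint_pos": joint angles; "joint_vel": joint speeds; "tau": joint torques, N m; "eef_pos": TCP position; "tool_rot": TCP orientation; "wrist_force": force on the tool from outside, world axes, zero at the start; "wrist_torque": the same for the moment, N m; "opening": finger opening in m; "finger_force": force on a finger pad.
Only numpy, scipy, OpenCV 4.12 (cv2) and the standard library are available. Lean on these libraries where they do the work, as an engineer would, in place of code of your own. Each camera call takes 0.05 s, during which the arm holds its last target. There are 200 camera calls.

## Working session

There is one attempt and no reset: what is moved stays moved. The work goes in short steps, Python scripts to look and compute and a tool call to move; the robot and the scene stay as the last step left them, time stands still between calls to the robot, and variables do not carry over. Pictures are saved under pics/ and viewed, at most 10 in all, crops included, and the job is handed in when it is done.

Besides the shell and the picture viewer there is one more tool, called after ">>>" by a JSON object that holds its "method" and its "body", one argument or row to a line. servo_tool: Moves the arm, as the interface text tells. Its arguments: {"type":"object","properties":{"moves":{"type":"array"}},"required":["moves"]}

```bash
mkdir -p pics; cat > h.py <<'E'
import numpy as np, cv2
from bench import telemetry, vision, workorder, nets, ctrl
def save(p,n): cv2.imwrite('pics/'+n,cv2.cvtColor(p['image'],cv2.COLOR_RGB2BGR))
def ray(p,uv):
    f=200/np.tan(np.radians(p['fov_y'])/2)
    d=np.array([(uv[0]-p['cx'])/f,(uv[1]-p['cy'])/f,1.0])
    return np.array(p['origin']),np.array(p['rotation'])@d
def at_z(p,uv,z):
    o,d=ray(p,uv); return o+d*(z-o[2])/d[2]
def proj(p,X):
    f=200/np.tan(np.radians(p['fov_y'])/2)
    c=np.array(p['rotation']).T@(np.array(X)-np.array(p['origin']))
    return np.array([p['cx']+f*c[0]/c[2],p['cy']+f*c[1]/c[2]])
E
python3 - <<'E'
from h import *
np.set_printoptions(precision=4,suppress=True)
s=telemetry.observe(); print(s['clock'],s['eef_pos'],s['tool_rot'],s['opening'],ctrl.pinch_z)
P={n:vision.read_camera(n) for n in('scene','top')}
for n,p in P.items():
    save(p,n+'0.png'); print(n,p['origin'],np.array(p['rotation']).tolist(),p['fov_y'],p['cx'],p['cy'])
    for q,z in [('vial_a',.05),('bolt_1',.157),('handle_1',.12),('tote',.03),('cover_1',.13),('tray',.003),('filler',.07),('gantry',.178),('spray',.1),('marker',.007),('tube_rack',.05),('ice_bucket',.16)]:
        for r in nets.cut_out(q,p)[:4]:
            print(n,q,round(r['p'],2),np.array(r['point']),r['region'].sum(),at_z(p,r['point'],z)[:2])
E
```

```text
0.0 [ 0.2157 -0.6122  0.2299] [[ 0.9431  0.3324 -0.001 ]
 [ 0.3324 -0.9431  0.0024]
 [-0.0001 -0.0026 -1.    ]] 0.08522331962399568 0.0187
scene [ 1.1906 -0.3777  1.0343] [[0.5692181375969338, 0.6180883454718381, -0.5421784844703481], [0.8221841801581871, -0.4263341379389264, 0.3771635941146522], [0.0019712250728378847, -0.6604589313649697, -0.7508595835786834]] 49.27856604035735 319.5320962680182 198.55426612072878
scene vial_a 0.66 [242.1 237.8] 190 [ 0.4771 -0.1436]
scene vial_a 0.48 [261.8 252. ] 219 [ 0.5497 -0.1221]
scene bolt_1 0.58 [315.3 209.2] 107 [0.5814 0.0326]
scene bolt_1 0.39 [373.5 175.3] 62 [0.5717 0.2375]
scene bolt_1 0.28 [328.1 237.5] 15668 [0.6752 0.0071]
scene handle_1 0.97 [317.4 221.4] 1279 [0.594  0.0306]
scene handle_1 0.82 [350.8 200.4] 1172 [0.5854 0.1493]
scene handle_1 0.78 [376.1 182.5] 987 [0.5724 0.2511]
scene tote 0.61 [160.  275.6] 4957 [ 0.4489 -0.3765]
scene cover_1 0.86 [354.5 199.5] 1231 [0.5952 0.1539]
scene cover_1 0.81 [319.4 225.8] 1166 [0.6156 0.0222]
scene cover_1 0.72 [343.9 187.5] 99 [0.5425 0.1569]
scene cover_1 0.66 [379.1 181.6] 992 [
[... 1186 characters left out ...]
228.6] 3620 [ 0.4433 -0.3763]
top cover_1 0.88 [253.7 186.8] 1090 [0.5726 0.2592]
top cover_1 0.82 [326.6 179.5] 1105 [0.5916 0.0377]
top cover_1 0.66 [290.8 179.5] 1063 [0.5933 0.1466]
top tray 0.93 [314.1 187.6] 13403 [0.5885 0.0742]
top tray 0.72 [290.9 180.6] 1076 [0.6131 0.1502]
top filler 0.76 [314.7 186.7] 12929 [0.5801 0.0733]
top gantry 0.96 [314.6 185. ] 13389 [0.567  0.0753]
top spray 0.93 [437.1 156.3] 748 [ 0.6656 -0.3118]
top spray 0.4 [216.  280.9] 2166 [0.2926 0.376 ]
top marker 0.46 [303. 252.] 136 [0.3782 0.1138]
top tube_rack 0.66 [218.1 280.1] 2205 [0.2943 0.3783]
top ice_bucket 0.76 [169.8 204.1] 4052 [0.5197 0.5031]
top ice_bucket 0.65 [380.8 222.7] 80 [ 0.454  -0.1185]
```

```bash
python3 - <<'E'
import cv2
a=cv2.imread('pics/scene0.png')[120:350,120:440]; cv2.imwrite('pics/sc.png',cv2.resize(a,(800,575),interpolation=cv2.INTER_CUBIC))
a=cv2.imread('pics/top0.png')[120:290,230:510]; cv2.imwrite('pics/tc.png',cv2.resize(a,(800,486),interpolation=cv2.INTER_CUBIC))
E
```

```text
(no output)
```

View pics/sc.png

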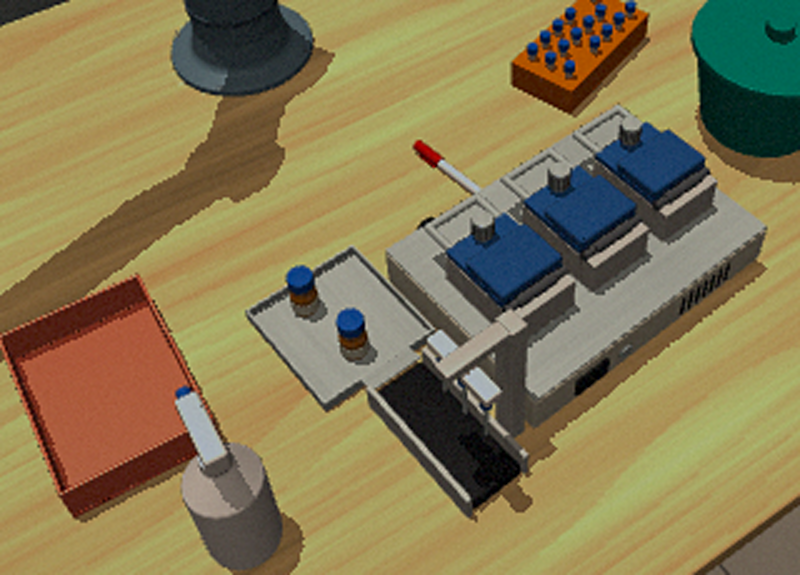

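View pics/tc.png

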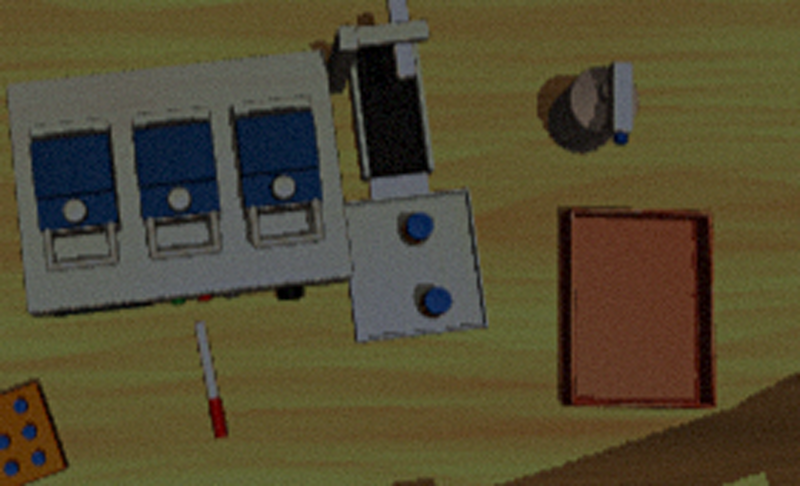

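```bash
python3 - <<'E'
from h import *
np.set_printoptions(precision=4,suppress=True)
P={n:vision.read_camera(n) for n in('scene','top')}
def tri(a,b):
    A=np.zeros((3,3));B=np.zeros(3);L=[]
    for p,uv in((P['scene'],a),(P['top'],b)):
        o,d=ray(p,uv);d=d/np.linalg.norm(d);M=np.eye(3)-np.outer(d,d);A+=M;B+=M@o;L.append((o,d))
    x=np.linalg.solve(A,B);return x
# blue caps
C={}
for n,p in P.items():
    h=cv2.cvtColor(p['image'],cv2.COLOR_RGB2HSV)
    m=cv2.inRange(h,(100,120,50),(125,255,255))
    k,l,st,ce=cv2.connectedComponentsWithStats(m)
    for i in range(1,k):
        if 15<st[i,4]<250: print(n,'blue',ce[i],st[i]); 
    m=cv2.inRange(h,(0,120,40),(10,255,255))
    k,l,st,ce=cv2.connectedComponentsWithStats(m)
    i=1+np.argmax(st[1:,4]);pts=cv2.findNonZero((l==i).astype(np.uint8)); 
    r=cv2.minAreaRect(pts); print(n,'tote',r,[at_z(p,c,.05)[:2] for c in cv2.boxPoints(r)] if n=='top' else '')
for a,b in zip([(312.8,206.8),(343.6,188),(372,170)],[(329,185.5),(292.6,189.3),(256.2,193.5)]):
    print('bolt',tri(a,b),at_z(P['scene'],a,.157)[:2],at_z(P['top'],b,.157)[:2])
p=P['top'];z=[proj(P['top'],X) for X in [(.57,.03,.157)]];
a=cv2.cvtColor(p['image'],cv2.COLOR_RGB2BGR)[165:225,235:345];cv2.imwrite('pics/tb.png',cv2.resize(a,None,fx=7,fy=7,interpolation=cv2.INTER_CUBIC)*1)
p=P['scene'];a=cv2.cvtColor(p['image'],cv2.COLOR_RGB2BGR)[155:235,285:395];cv2.imwrite('pics/sb.png',cv2.resize(a,None,fx=7,fy=7,interpolation=cv2.INTER_CUBIC))
E
```

```text
scene blue [347.4118 146.1176] [346 144   4   5  17]
scene blue [  2.8974 154.2436] [  0 148   9  16  78]
scene blue [  3.375 171.125] [  1 170   7   4  16]
scene blue [239.2469 230.963 ] [235 226  10  11  81]
scene blue [259.6292 248.3371] [255 243  11  12  89]
scene tote ((162.79794311523438, 276.9554748535156), (79.03636169433594, 68.36024475097656), 65.55604553222656) 
top blue [319.828  186.4086] [315 181  12  11  93]
top blue [336.989  184.2967] [330 180  13  10  91]
top blue [300.8571 188.4286] [295 183  12  12  98]
top blue [283.8111 190.3667] [279 185  12  11  90]
top blue [264.6893 192.4466] [258 187  13  12 103]
top blue [247.7473 194.3626] [243 189  12  11  91]
top blue [376.6508 198.5714] [373 195   9   9  63]
top blue [382.9841 224.6825] [379 221   9   9  63]
top blue [188.5 279. ] [187 277   4   5  16]
top blue [223.5 287. ] [222 285   4   5  16]
top blue [195.  297.5] [193 296   5   4  16]
top tote ((454.1446838378906, 227.49618530273438), (70.23883056640625, 50.03530502319336), 88.49256896972656) [array([ 0.5572, -0.2901]), array([ 0.5588, -0.4514]), array([ 0.3352, -0.4431]), array([ 0.334 , -0.2849])]
bolt [0.569  0.0324 0.1548] [0.5709 0.0319] [0.5684 0.032 ]
bolt [0.5596 0.1413 0.1526] [0.5629 0.1391] [0.5586 0.1408]
bolt [0.549  0.2502 0.152 ] [0.5529 0.2474] [0.5477 0.249 ]
```

View pics/tb.png

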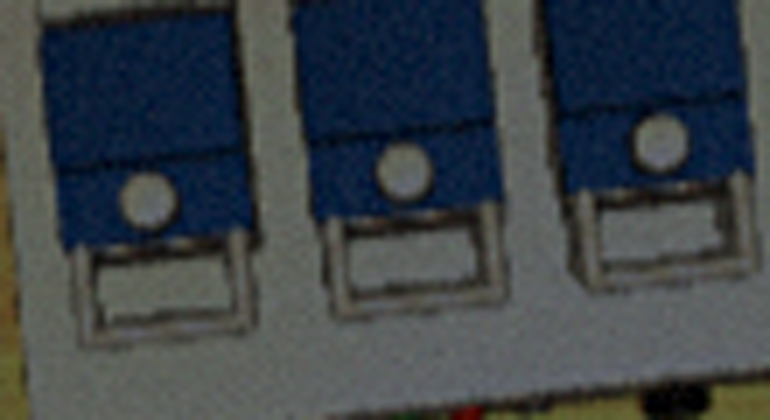

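View pics/sb.png

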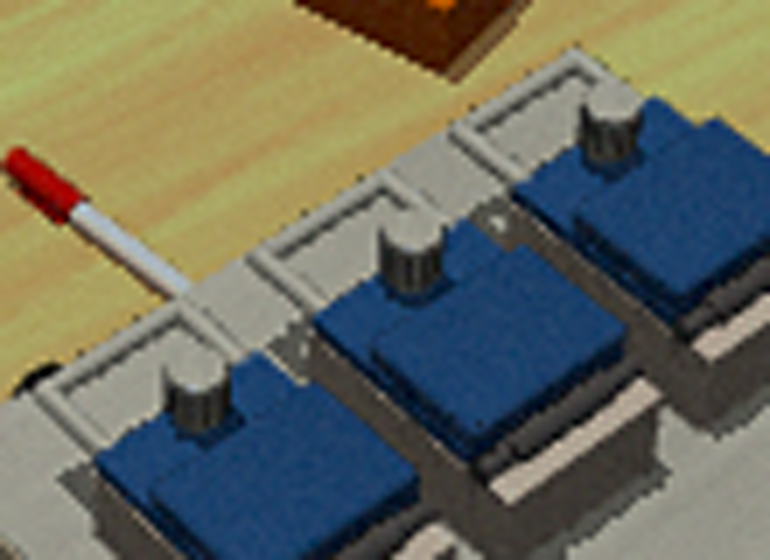

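```bash
cat >> h.py <<'E'
from scipy.spatial.transform import Rotation as R
np.set_printoptions(precision=4,suppress=True)
def down(yaw):
    c,s=np.cos(np.radians(yaw)),np.sin(np.radians(yaw)); return np.array([[c,s,0],[s,-c,0],[0,0,-1]])
def delta(t,Rt=None,p0=None,R0=None):
    s=telemetry.observe(); R0=np.array(s['tool_rot']) if R0 is None else R0
    p0=np.array(s['eef_pos']) if p0 is None else np.array(p0); Rt=R0 if Rt is None else Rt
    print('delta mm',1000*R0.T@(np.array(t)-p0),'rot',R.from_matrix(R0.T@Rt).as_rotvec(),'| in target frame mm',1000*Rt.T@(np.array(t)-p0))
E
python3 - <<'E'
from h import *
P={n:vision.read_camera(n) for n in('scene','top')}
V=[]
for a,b in(((259.6,248.3),(376.65,198.57)),((239.25,230.96),(382.98,224.68))):
    A=at_z(P['scene'],a,.057);B=at_z(P['top'],b,.060);print(A,B);V.append((A+B)/2)
for v in V: delta([v[0],v[1],.20],down(5.4))
E
```

```text
[ 0.5404 -0.1229  0.057 ] [ 0.5406 -0.1226  0.06  ]
[ 0.4566 -0.1407  0.057 ] [ 0.4572 -0.1397  0.06  ]
delta mm [ 468.9435 -354.6035   31.2621] rot [0.     0.     0.2446] | in target frame mm [ 369.1198 -457.6039   31.2755]
delta mm [ 384.3405 -365.9343   31.2626] rot [0.     0.     0.2446] | in target frame mm [ 284.2909 -448.1109   31.2755]
```

>>> {"method": "servo_tool", "body": {
  "moves": [0, 0, 0, 0, 0, 0.122, 85, 0, 0, 0, 0, 0, 0.122, 60, 31, -38, 0, 0, 0, 0, 60, 31, -38, 0, 0, 0, 0, 60, 31, -38, 0, 0, 0, 0, 60, 31, -38, 0, 0, 0, 0, 60, 31, -38, 0, 0, 0, 0, 60, 31, -38, 0, 0, 0, 0, 60, 31, -38, 0, 0, 0, 0, 60, 31, -38, 0, 0, 0, 0, 60, 31, -38, 0, 0, 0, 0, 60, 31, -38, 0, 0, 0, 0, 60, 31, -38, 0, 0, 0, 0, 60, 28, -40, 31, 0, 0, 0, 60, 0, 0, 0, 0, 0, 0, 60, 0, 0, 0, 0, 0, 0, 60]
}}

```text
clock: 3.5
eef_pos: [0.5398, -0.1227, 0.2001]
tool_rot: [[0.995, 0.095, -0.001], [0.095, -0.995, -0.001], [-0.001, 0.001, -1.0]]
wrist_force: [-1.0, -0.8, 0.2]
opening: 0.0598
finger_force: 0.0
```

```bash
python3 - <<'E'
from h import *
delta([.5405,-.1227,.029],down(5.4))
s=telemetry.observe();print(s['joint_pos'],s['opening'])
E
```

```text
delta mm [  0.8626  -0.0351 171.1366] rot [0.0006 0.0008 0.0007] | in target frame mm [  0.7303   0.0624 171.1372]
[ 23.151   14.3912 -16.7185 106.0193   4.7694  60.296  -79.9982] 0.05984619673760213
```

>>> {"method": "servo_tool", "body": {
  "moves": [1, 0, 45, 0, 0, 0, 60, 0, 0, 45, 0, 0, 0, 60, 0, 0, 45, 0, 0, 0, 60, 0, 0, 26, 0, 0, 0, 60, 0, 0, 10, 0, 0, 0, 60, 0, 0, 0, 0, 0, 0, 60, 0, 0, 0, 0, 0, 0, 0, 0, 0, 0, 0, 0, 0, 0, 0, 0, 0, 0, 0, 0, 0, 0, 0, 0, 0, 0, 0, 0, 0, 0, 0, 0, 0, 0, 0, 0, 0, -20, 0, 0, 0, 0, 0, 0, -40, 0, 0, 0, 0, 0, 0, -40, 0, 0, 0, 0, 0, 0, 0, 0, 0, 0, 0]
}}

```text
clock: 5.38
eef_pos: [0.5445, -0.1223, 0.1342]
tool_rot: [[0.995, 0.095, 0.009], [0.095, -0.995, -0.002], [0.009, 0.003, -1.0]]
wrist_force: [0.8, -0.4, -0.4]
opening: 0.0292
finger_force: 58.8
```

```bash
python3 - <<'E'
from h import *
R0=down(5.4)
delta([.495,-.367,.13],down(5.4)); delta([.40,-.367,.13],down(5.4),p0=[.457,-.14,.13],R0=R0)
p=vision.read_camera('scene'); save(p,'g1.png')
E
```

```text
delta mm [-72.5517 238.9269   4.2352] rot [ 0.0027 -0.0089  0.0009] | in target frame mm [-72.2929 239.0052   4.2474]
delta mm [-78.1096 220.6284   0.    ] rot [0. 0. 0.] | in target frame mm [-78.1096 220.6284   0.    ]
```

View pics/g1.png

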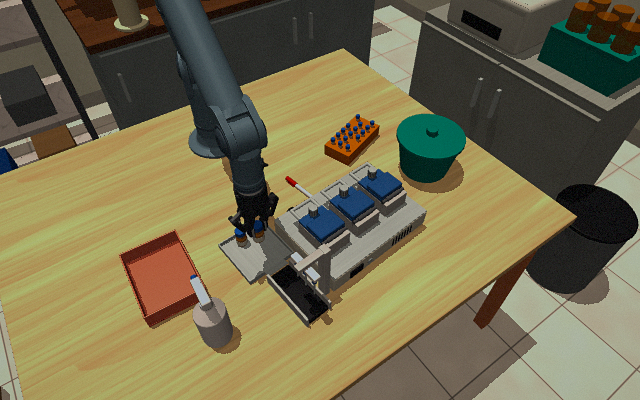

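>>> {"method": "servo_tool", "body": {
  "moves": [0, 10, 0, 0, 0, 0, 0, -8, 27, 0, 0, 0, 0, 0, -12, 36, 0, 0, 0, 0, 0, -12, 36, 0, 0, 0, 0, 0, -12, 36, 0, 0, 0, 0, 0, -12, 36, 0, 0, 0, 0, 0, -10, 30, 0, 0, 0, 0, 0, -6, 20, 0, 0, 0, 0, 0, 0, 8, 0, 0, 0, 0, 0, 0, 0, 0, 0, 0, 0, 0, 0, 0, 0, 0, 0, 0, 0, 0, 0, 30, 0, 0, 0, 0, 0, 0, 30, 0, 0, 0, 0, 0, 0, 20, 0, 0, 0, 0, 0, 0, 8, 0, 0, 0, 0, 0, 0, 0, 0, 0, 0, 0, 0, 0, 0, 0, 0, 0, 0]
}}

```text
clock: 7.55
eef_pos: [0.493, -0.3674, 0.0425]
tool_rot: [[0.996, 0.095, 0.002], [0.095, -0.996, -0.001], [0.002, 0.001, -1.0]]
wrist_force: [0.6, -0.4, -0.4]
opening: 0.0284
finger_force: 58.8
```

```bash
python3 - <<'E'
from h import *
delta([.495,-.367,.031],down(5.4)); print(telemetry.observe()['wrist_force'])
p=vision.read_camera('scene'); save(p,'g2.png')
cv2.imwrite('pics/g2c.png',cv2.resize(cv2.imread('pics/g2.png')[190:350,90:290],(800,640))[:600])
E
```

```text
delta mm [ 2.0461 -0.2211 11.4817] rot [ 0.0014 -0.0018  0.0006] | in target frame mm [ 2.0669 -0.2058 11.4782]
[ 0.5513 -0.404  -0.4263]
```

View pics/g2c.png

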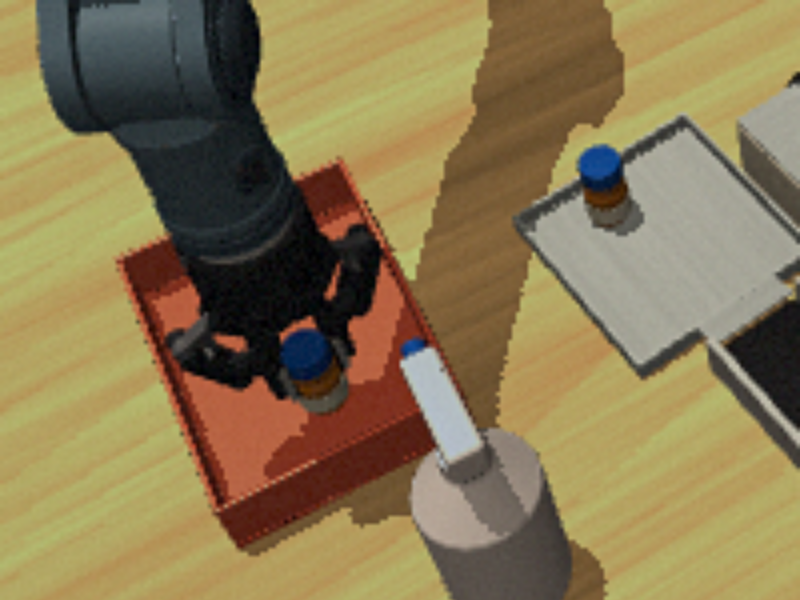

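```bash
python3 - <<'E'
from h import *
for n in('scene','top'):
    p=vision.read_camera(n);h=cv2.cvtColor(p['image'],cv2.COLOR_RGB2HSV)
    k,l,st,ce=cv2.connectedComponentsWithStats(cv2.inRange(h,(100,120,50),(125,255,255)))
    for i in range(1,k):
        if 10<st[i,4]<150 and at_z(p,ce[i],.07)[1]<-.25:print(n,st[i],ce[i],at_z(p,ce[i],.071))
    print(proj(p,(.493,-.367,.071)))
E
```

```text
scene [160 273  12  12 103] [165.5631 277.9612] [ 0.4938 -0.3675  0.071 ]
scene [190 275   6   4  15] [192.6667 276.2   ] [ 0.5281 -0.309   0.071 ]
[165.6435 277.617 ]
[455.0903 211.7642]
```

>>> {"method": "servo_tool", "body": {
  "moves": [0, 0, 5, 0, 0, 0, 0, 0, 0, 4, 0, 0, 0, 0, 0, 0, 2, 0, 0, 0, 0, 0, 0, 0, 0, 0, 0, 0, 0, 0, 0, 0, 0, 0, 0]
}}

```text
clock: 8.32
eef_pos: [0.4921, -0.3669, 0.0322]
tool_rot: [[0.996, 0.095, -0.001], [0.095, -0.996, 0.0], [-0.001, -0.0, -1.0]]
wrist_force: [-3.9, 1.7, 10.7]
opening: 0.0288
finger_force: 60.2
```

>>> {"method": "servo_tool", "body": {
  "moves": [0, 0, -1, 0, 0, 0, 36, 0, 0, 0, 0, 0, 0, 50, 0, 0, 0, 0, 0, 0, 60, 0, 0, 0, 0, 0, 0, 60, 0, 0, -30, 0, 0, 0, 60, 0, 0, -40, 0, 0, 0, 60, 0, 0, -40, 0, 0, 0, 60, -2, -30, 0, 0, 0, 0, 60, -3, -40, 0, 0, 0, 0, 60, -3, -45, 0, 0, 0, 0, 60, -2, -45, 0, 0, 0, 0, 60, -2, -40, 0, 0, 0, 0, 60, -1, -28, 0, 0, 0, 0, 60, 0, 0, 0, 0, 0, 0, 60, 0, 0, 0, 0, 0, 0, 60]
}}

```text
clock: 10.2
eef_pos: [0.4576, -0.1421, 0.1414]
tool_rot: [[0.996, 0.094, 0.0], [0.094, -0.996, -0.001], [0.0, 0.001, -1.0]]
wrist_force: [1.2, 0.2, -0.9]
opening: 0.0598
finger_force: 0.0
```

```bash
python3 - <<'E'
from h import *
delta([.457,-.140,.029],down(5.4))
for n in('top','scene'):
    p=vision.read_camera(n);h=cv2.cvtColor(p['image'],cv2.COLOR_RGB2HSV)
    k,l,st,ce=cv2.connectedComponentsWithStats(cv2.inRange(h,(100,120,50),(125,255,255)))
    for i in range(1,k):
        if 10<st[i,4]<150 and at_z(p,ce[i],.07)[1]<-.08:print(n,st[i],ce[i],at_z(p,ce[i],.058))
E
```

```text
delta mm [ -0.4633  -2.234  112.3807] rot [ 0.0008 -0.0004 -0.0001] | in target frame mm [ -0.4197  -2.1459 112.3826]
top [450 209   9   9  60] [453.6667 213.15  ] [ 0.4901 -0.366   0.058 ]
top [380 227   6   3  13] [382.4615 227.6154] [ 0.4481 -0.138   0.058 ]
scene [235 226  10  12  83] [239.241  231.0723] [ 0.4577 -0.1411  0.058 ]
scene [161 274  12  13 104] [166.4038 279.5962] [ 0.4902 -0.3675  0.058 ]
scene [191 275   5   4  14] [192.8571 276.1429] [ 0.5192 -0.3076  0.058 ]
```

>>> {"method": "servo_tool", "body": {
  "moves": [0, -2, 40, 0, 0, 0, 60, 0, 0, 40, 0, 0, 0, 60, 0, 0, 24, 0, 0, 0, 60, 0, 0, 8, 0, 0, 0, 60, 0, 0, 0, 0, 0, 0, 60, 0, 0, 0, 0, 0, 0, 0, 0, 0, 0, 0, 0, 0, 0, 0, 0, 0, 0, 0, 0, 0, 0, 0, 0, 0, 0, 0, 0, 0, 0, -20, 0, 0, 0, 0, 0, 0, -40, 0, 0, 0, 0, 0, 0, -40, 0, 0, 0, 0, 0, 0, 0, 0, 0, 0, 0, -4, 10, 0, 0, 0, 0, 0, -8, 25, 0, 0, 0, 0, 0, -13, 35, 0, 0, 0, 0, 0, -13, 37, 0, 0, 0, 0, 0, -14, 37, 0, 0, 0, 0, 0, -12, 35, 0, 0, 0, 0, 0, -9, 26, 0, 0, 0, 0, 0]
}}

```text
clock: 12.8
eef_pos: [0.401, -0.3517, 0.127]
tool_rot: [[0.996, 0.092, -0.004], [0.092, -0.996, 0.002], [-0.004, -0.002, -1.0]]
wrist_force: [-0.1, -0.1, -1.2]
opening: 0.0286
finger_force: 58.7
```

>>> {"method": "servo_tool", "body": {
  "moves": [-5, 16, 0, 0, 0, 0, 0, 0, 0, 0, 0, 0, 0, 0, 0, 0, 0, 0, 0, 0, 0]
}}

```text
clock: 13.18
eef_pos: [0.4008, -0.3647, 0.1286]
tool_rot: [[0.995, 0.096, -0.001], [0.096, -0.995, 0.002], [-0.001, -0.002, -1.0]]
wrist_force: [-0.3, 0.1, -0.9]
opening: 0.0288
finger_force: 58.7
```

```bash
python3 - <<'E'
from h import *
delta([.40,-.367,.031],down(5.4)); 
p=vision.read_camera('scene'); print(proj(p,telemetry.observe()['eef_pos']+np.array([0,0,.029])))
h=cv2.cvtColor(p['image'],cv2.COLOR_RGB2HSV)
k,l,st,ce=cv2.connectedComponentsWithStats(cv2.inRange(h,(100,120,50),(125,255,255)))
for i in range(1,k):
    if 10<st[i,4]<150 and at_z(p,ce[i],.07)[1]<-.08:print(st[i],ce[i])
E
```

```text
delta mm [-0.9504  2.3568 97.6246] rot [-0.0019  0.0006  0.0024] | in target frame mm [-0.9992  2.1759 97.6283]
[143.565  232.6268]
[138 228  12  12 107] [143.5047 233.2617]
[161 274  12  13 106] [166.5377 279.6698]
[190 275   6   4  15] [192.6667 276.2   ]
```

Held and centred. Lower gently.

>>> {"method": "servo_tool", "body": {
  "moves": [-1, 2, 20, 0, 0, 0, 0, 0, 0, 30, 0, 0, 0, 0, 0, 0, 25, 0, 0, 0, 0, 0, 0, 12, 0, 0, 0, 0, 0, 0, 5, 0, 0, 0, 0, 0, 0, 3, 0, 0, 0, 0, 0, 0, 1, 0, 0, 0, 0, 0, 0, 0, 0, 0, 0, 0]
}}

```text
clock: 14.22
eef_pos: [0.4001, -0.3689, 0.0339]
tool_rot: [[0.996, 0.095, 0.001], [0.095, -0.996, -0.001], [0.001, 0.001, -1.0]]
wrist_force: [-0.3, 0.2, 0.2]
opening: 0.0288
finger_force: 58.7
```

>>> {"method": "servo_tool", "body": {
  "moves": [0, 0, 2, 0, 0, 0, 0, 0, 0, 0, 0, 0, 0, 0, 0, 0, 0, 0, 0, 0, 0]
}}

```text
clock: 14.6
eef_pos: [0.4001, -0.369, 0.0318]
tool_rot: [[0.996, 0.095, 0.001], [0.095, -0.996, -0.001], [0.001, 0.001, -1.0]]
wrist_force: [-0.2, -0.8, 2.9]
opening: 0.0284
finger_force: 59.0
```

>>> {"method": "servo_tool", "body": {
  "moves": [0, 0, -1, 0, 0, 0, 36, 0, 0, 0, 0, 0, 0, 50, 0, 0, 0, 0, 0, 0, 60, 0, 0, 0, 0, 0, 0, 60, 0, 0, -30, 0, 0, 0, 60, 0, 0, -45, 0, 0, 0, 60, 0, 0, -50, 0, 0, 0, 30, 0, 0, -52, 0, 0, 0, 0, 0, 0, 0, 0, 0, 0, 0]
}}

```text
clock: 15.72
eef_pos: [0.4029, -0.3711, 0.2149]
tool_rot: [[0.995, 0.095, 0.009], [0.095, -0.995, -0.008], [0.008, 0.008, -1.0]]
wrist_force: [-0.1, 0.5, -0.7]
opening: 0.0058
finger_force: 0.0
```

```bash
python3 - <<'E'
from h import *
delta([.569,.0322,.21],down(5.4))
for n in('top','scene'):
    p=vision.read_camera(n);h=cv2.cvtColor(p['image'],cv2.COLOR_RGB2HSV)
    if n=='scene':save(p,'t1.png')
    k,l,st,ce=cv2.connectedComponentsWithStats(cv2.inRange(h,(100,120,50),(125,255,255)))
    for i in range(1,k):
        if 10<st[i,4]<150 and at_z(p,ce[i],.07)[1]<-.08:print(n,st[i],ce[i],at_z(p,ce[i],.058))
E
```

```text
delta mm [ 203.5049 -385.7882    3.29  ] rot [ 0.0084 -0.008   0.0005] | in target frame mm [ 203.3449 -385.8555    4.9019]
top [452 238   9   9  61] [455.8689 241.9836] [ 0.3988 -0.3678  0.058 ]
scene [147 250  12  12 100] [152.63 255.22] [ 0.3982 -0.3695  0.058 ]
scene [161 274  12  13 104] [166.4038 279.6827] [ 0.4905 -0.3675  0.058 ]
scene [190 275   6   4  15] [192.6667 276.2   ] [ 0.5191 -0.308   0.058 ]
```

>>> {"method": "servo_tool", "body": {
  "moves": [10, -20, 0, 0, 0, 0, 0, 19, -36, 0, 0, 0, 0, 0, 22, -41, 0, 0, 0, 0, 0, 22, -41, 0, 0, 0, 0, 0, 22, -41, 0, 0, 0, 0, 0, 22, -41, 0, 0, 0, 0, 0, 22, -41, 0, 0, 0, 0, 0, 22, -41, 0, 0, 0, 0, 0, 22, -41, 0, 0, 0, 0, 0, 14, -28, 0, 0, 0, 0, 0, 8, -16, 0, 0, 0, 0, 0, 0, 0, 0, 0, 0, 0, 0, 0, 0, 0, 0, 0, 0, 0, 0, 0, 20, 0, 0, 0, 0, 0, 0, 10, 0, 0, 0, 0, 0, 0, 10, 0, 0, 0, 0, 0, 0, 0, 0, 0, 0, 0]
}}

```text
clock: 17.95
eef_pos: [0.5664, 0.0355, 0.1684]
tool_rot: [[0.996, 0.094, -0.002], [0.094, -0.996, -0.0], [-0.002, 0.0, -1.0]]
wrist_force: [-0.1, -0.1, 0.2]
opening: -0.0001
finger_force: 0.0
```

```bash
python3 - <<'E'
from h import *
delta([.569,.0322,.157],down(5.4));print(telemetry.observe()['joint_pos'])
E
```

```text
delta mm [ 2.3149  3.5178 11.3825] rot [ 0.0001  0.002  -0.0001] | in target frame mm [ 2.2922  3.5191 11.3867]
[  13.9379   19.0399  -25.5048  105.3016    9.5428   57.8725 -100.0659]
```

>>> {"method": "servo_tool", "body": {
  "moves": [2, 3.5, 5, 0, 0, 0, 0, 0, 0, 4, 0, 0, 0, 0, 0, 0, 2, 0, 0, 0, 0, 0, 0, 1, 0, 0, 0, 0, 0, 0, 1, 0, 0, 0, 0, 0, 0, 0, 0, 0, 0, 0]
}}

```text
clock: 18.7
eef_pos: [0.5695, 0.033, 0.1569]
tool_rot: [[0.995, 0.095, 0.0], [0.095, -0.995, -0.0], [0.0, 0.0, -1.0]]
wrist_force: [-1.9, -0.3, 3.3]
opening: 0.0002
finger_force: 1.9
```

>>> {"method": "servo_tool", "body": {
  "moves": [0, 0, 2, 0, 0, 0, 0, 0, 0, 0, 0, 0, 0, 0]
}}

```text
clock: 18.95
eef_pos: [0.5696, 0.033, 0.1568]
tool_rot: [[0.996, 0.095, -0.0], [0.095, -0.996, -0.001], [-0.0, 0.001, -1.0]]
wrist_force: [-4.8, -0.2, 12.3]
opening: 0.0002
finger_force: 6.4
```

>>> {"method": "servo_tool", "body": {
  "moves": [0, 0, -10, 0, 0, 0, 0, 0, 0, -10, 0, 0, 0, 0, 0, -25, 0, 0, 0, 0, 0, 0, -30, 0, 0, 0, 0, 0, 0, -30, 0, 0, 0, 0, 0, 0, -24, 0, 0, 0, 0, 0, 0, 0, 0, 0, 0, 0, 0, 0, 0, 0, 0, 0, 0, 0]
}}

```text
clock: 19.95
eef_pos: [0.5595, 0.1398, 0.1742]
tool_rot: [[0.996, 0.094, 0.0], [0.094, -0.996, -0.001], [-0.0, 0.001, -1.0]]
wrist_force: [0.2, -0.3, 0.1]
opening: -0.0003
finger_force: 0.0
```

```bash
python3 - <<'E'
from h import *
delta([.559,.1411,.157],down(5.4))
E
```

```text
delta mm [-0.3396 -1.3202 17.1667] rot [ 0.0011  0.0001 -0.0005] | in target frame mm [-0.3404 -1.3009 17.1682]
```

>>> {"method": "servo_tool", "body": {
  "moves": [0, -1, 8, 0, 0, 0, 0, 0, 0, 6, 0, 0, 0, 0, 0, 0, 2, 0, 0, 0, 0, 0, 0, 2, 0, 0, 0, 0, 0, 0, 1, 0, 0, 0, 0, 0, 0, 0, 0, 0, 0, 0]
}}

```text
clock: 20.7
eef_pos: [0.5588, 0.1417, 0.1569]
tool_rot: [[0.996, 0.094, -0.001], [0.094, -0.996, -0.002], [-0.001, 0.002, -1.0]]
wrist_force: [-4.7, -2.1, 7.9]
opening: -0.0002
finger_force: 4.0
```

>>> {"method": "servo_tool", "body": {
  "moves": [0, 0, -10, 0, 0, 0, 0, 0, 0, -10, 0, 0, 0, 0, 0, -25, 0, 0, 0, 0, 0, 0, -30, 0, 0, 0, 0, 0, 0, -30, 0, 0, 0, 0, 0, 0, -24, 0, 0, 0, 0, 0, 0, 0, 0, 0, 0, 0, 0, 0, 0, 0, 0, 0, 0, 0]
}}

```text
clock: 21.7
eef_pos: [0.5492, 0.2494, 0.1753]
tool_rot: [[0.996, 0.094, 0.0], [0.094, -0.996, -0.001], [0.0, 0.001, -1.0]]
wrist_force: [0.3, 0.1, 0.9]
opening: -0.0001
finger_force: 0.0
```

```bash
python3 - <<'E'
from h import *
delta([.5485,.2498,.157],down(5.4));print(telemetry.observe()['joint_pos'])
E
```

```text
delta mm [-0.7162 -0.447  18.3416] rot [ 0.0012 -0.0002 -0.0004] | in target frame mm [-0.712  -0.4258 18.3423]
[  -4.1064   23.054   -29.8582   99.9306   13.0236   60.4744 -123.0821]
```

>>> {"method": "servo_tool", "body": {
  "moves": [0, 0, 8, 0, 0, 0, 0, 0, 0, 6, 0, 0, 0, 0, 0, 0, 3, 0, 0, 0, 0, 0, 0, 2, 0, 0, 0, 0, 0, 0, 1, 0, 0, 0, 0, 0, 0, 0, 0, 0, 0, 0]
}}

```text
clock: 22.45
eef_pos: [0.5488, 0.2509, 0.1555]
tool_rot: [[0.996, 0.095, 0.0], [0.095, -0.996, 0.0], [0.0, 0.0, -1.0]]
wrist_force: [1.0, -1.5, 0.6]
opening: -0.0002
finger_force: 0.3
```

>>> {"method": "servo_tool", "body": {
  "moves": [0, 0, 2, 0, 0, 0, 0, 0, 0, 2, 0, 0, 0, 0, 0, 0, 1, 0, 0, 0, 0, 0, 0, 1, 0, 0, 0, 0, 0, 0, 0, 0, 0, 0, 0]
}}

```text
clock: 23.08
eef_pos: [0.549, 0.2511, 0.1508]
tool_rot: [[0.996, 0.095, 0.001], [0.095, -0.996, -0.0], [0.001, 0.0, -1.0]]
wrist_force: [-2.8, -1.1, 7.3]
opening: 0.0001
finger_force: 3.7
```

>>> {"method": "servo_tool", "body": {
  "moves": [0, 0, -30, 0, 0, 0, 0, -20, 0, -45, 0, 0, 0, 0, -35, 0, -45, 0, 0, 0.15, 28, -40, 0, 0, 0, 0, 0.15, 28, 0, 0, 0, 0, 0, 0.159, 28, 0, 0, 0, 0, 0, 0.159, 28, 0, 0, 0, 0, 0, 0.159, 28, 0, 0, 0, 0, 0, 0.159, 28, 0, 0, 0, 0, 0, 0.159, 28, 0, 0, 0, 0, 0, 0.159, 28, 0, 0, 0, 0, 0, 0.159, 28, 0, 0, 0, 0, 0, 0.158, 28, 0, 0, 0, 0.1, 0, 0, 28, 0, 0, 0, 0.14, 0, 0, 28, 0, 0, 0, 0.14, 0, 0, 28, 0, 0, 0, 0.14, 0, 0, 28, 0, 0, 0, 0.14, 0, 0, 28, 0, 0, 0, 0, 0, 0, 28, 0, 0, 0, 0, 0, 0, 28]
}}

```text
clock: 25.45
eef_pos: [0.4809, 0.2551, 0.1761]
tool_rot: [[0.57, -0.754, 0.328], [-0.821, -0.503, 0.27], [-0.038, -0.423, -0.905]]
wrist_force: [0.2, 0.2, -0.1]
opening: 0.0282
finger_force: 0.0
```

```bash
cat >> h.py <<'E'
FX=np.array([.9956,.094,0]);FY=np.array([-.094,.9956,0]);Z=np.array([0,0,1.])
def tilt(a):
    a=np.radians(a); z=np.sin(a)*FX-np.cos(a)*Z; x=-FY; return np.column_stack([x,np.cross(z,x),z])
E
python3 - <<'E'
from h import *
s=telemetry.observe();print(s['joint_pos'],s['opening'])
p=vision.read_camera('top');print('bar top',[at_z(p,(258.6,212.6),z) for z in(.12,.125)])
bar=np.array([.4967,.2449,.120])
Rt=tilt(38);print(Rt); delta(bar-.06*Rt[:,2],Rt)
E
```

```text
[-114.0973    6.7054   89.9236  129.7161  -27.3045   28.2071 -149.6637] 0.028214106820883357
bar top [array([0.4949, 0.2456, 0.12  ]), array([0.4943, 0.2451, 0.125 ])]
[[ 0.094  -0.7845  0.613 ]
 [-0.9956 -0.0741  0.0579]
 [-0.     -0.6157 -0.788 ]]
delta mm [-0.3311 27.3491 -2.3577] rot [0.23   0.3007 0.4184] | in target frame mm [12.0387 23.777  -6.5892]
```

```bash
python3 - <<'E'
from h import *
p=vision.read_camera('scene');save(p,'f1.png')
P={'top':vision.read_camera('top'),'scene':p}
for n,p in P.items():
    for q,z in [('spray',.1),('marker',.007),('tube_rack',.05),('ice_bucket',.16),('vial_a',.05)]:
        for r in nets.cut_out(q,p)[:2]: print(n,q,round(r['p'],2),np.array(r['point']),r['region'].sum())
E
```

```text
top spray 0.89 [436.2 159.1] 776
top marker 0.68 [304.1 252.8] 174
top ice_bucket 0.6 [169.  203.9] 4041
top vial_a 0.68 [454.2 214.2] 120
top vial_a 0.55 [451.3 239. ] 113
scene spray 0.72 [211.1 317.2] 1824
scene spray 0.72 [318.2 222.6] 1332
scene marker 0.43 [295.5 183.3] 119
scene marker 0.24 [156.6 277.3] 4313
scene tube_rack 0.55 [345.8 147.2] 793
scene ice_bucket 0.58 [428.1 143. ] 3654
scene vial_a 0.8 [170.3 283.8] 240
scene vial_a 0.58 [156.1 259.8] 238
```

View pics/f1.png

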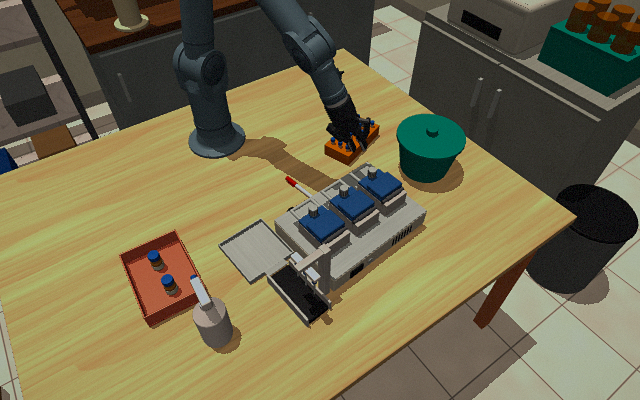

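>>> {"method": "servo_tool", "body": {
  "moves": [-2, -17, -36, 0, 0, 0, 28, -2, -17, -36, 0, 0, 0, 28, -1, -17, -36, 0, 0, 0, 28, 0, 0, 0, 0, 0, 0, 28]
}}

```text
clock: 26.6
eef_pos: [0.531, 0.2772, 0.266]
tool_rot: [[0.572, -0.761, 0.307], [-0.819, -0.508, 0.266], [-0.046, -0.404, -0.914]]
wrist_force: [-0.1, 0.0, -0.6]
opening: 0.028
finger_force: 0.0
```

```bash
python3 - <<'E'
from h import *
s=telemetry.observe();print(s['joint_pos'],s['eef_pos'])
delta([.45,.24,.27],down(5.4));
E
```

```text
[-113.9482    4.2443   89.9681  117.1061  -16.4879   40.7723 -160.0562] [0.531  0.2772 0.266 ]
delta mm [-16.0397  78.9167 -38.4187] rot [-0.4006 -0.1785 -1.0491] | in target frame mm [-84.1458  29.406   -3.9861]
```

>>> {"method": "servo_tool", "body": {
  "moves": [0, 0, 0, -0.05, -0.022, -0.131, 28, 0, 0, 0, -0.05, -0.022, -0.131, 28, 0, 0, 0, -0.05, -0.022, -0.131, 28, 0, 0, 0, -0.05, -0.022, -0.131, 28, 0, 0, 0, -0.05, -0.022, -0.131, 28, 0, 0, 0, -0.05, -0.022, -0.131, 28, 0, 0, 0, -0.05, -0.022, -0.131, 28, 0, 0, 0, -0.05, -0.022, -0.131, 28, 0, 0, 0, 0, 0, 0, 28]
}}

```text
clock: 27.72
eef_pos: [0.5269, 0.2766, 0.2611]
tool_rot: [[0.997, 0.071, -0.002], [0.071, -0.997, 0.003], [-0.002, -0.003, -1.0]]
wrist_force: [-0.5, -0.7, 0.4]
opening: 0.0278
finger_force: 0.0
```

```bash
python3 - <<'E'
from h import *
s=telemetry.observe();print(s['joint_pos'],s['eef_pos'])
delta([.45,.24,.27],down(5.4));delta([.45,.24,.27],down(-84.6))
E
```

```text
[ -76.6009   21.5992   56.5881   99.4674  -19.378    69.4051 -100.8254] [0.5269 0.2766 0.2611]
delta mm [-79.3239  31.0718  -8.8867] rot [-0.0031  0.0018 -0.0233] | in target frame mm [-80.0114  29.2415  -8.9345]
delta mm [-79.3239  31.0718  -8.8867] rot [-0.001   0.0038  1.5475] | in target frame mm [29.2415 80.0114 -8.9345]
```

>>> {"method": "servo_tool", "body": {
  "moves": [-40, 15, -4, 0, 0, 0, 28, -40, 15, -4, 0, 0, 0, 28, 0, 0, 0, 0, 0, -0.159, 28, 0, 0, 0, 0, 0, -0.159, 28, 0, 0, 0, 0, 0, -0.159, 28, 0, 0, 0, 0, 0, -0.159, 28, 0, 0, 0, 0, 0, -0.159, 28, 0, 0, 0, 0, 0, -0.159, 28, 0, 0, 0, 0, 0, -0.159, 28, 0, 0, 0, 0, 0, -0.159, 28, 0, 0, 0, 0, 0, -0.159, 28, 0, 0, 0, 0, 0, -0.159, 28, 0, 0, 0, 0, 0, 0, 28]
}}

```text
clock: 29.35
eef_pos: [0.4495, 0.2393, 0.2698]
tool_rot: [[-0.085, 0.996, -0.002], [0.996, 0.085, 0.004], [0.005, -0.001, -1.0]]
wrist_force: [0.0, 0.3, 0.4]
opening: 0.0279
finger_force: 0.0
```

```bash
cat >> h.py <<'E'
def tilt2(a):
    T=tilt(a); return np.column_stack([-T[:,0],-T[:,1],T[:,2]])
E
python3 - <<'E'
from h import *
s=telemetry.observe();print(s['joint_pos'],s['eef_pos'])
bar=np.array([.4962,.2452,.120])
Rt=tilt2(38);print(Rt); delta(bar-.06*Rt[:,2],Rt)
E
```

```text
[-82.5071   5.037   53.394  110.0601  -4.6832  66.9531 -22.4918] [0.4495 0.2393 0.2698]
[[-0.094   0.7845  0.613 ]
 [ 0.9956  0.0741  0.0579]
 [ 0.      0.6157 -0.788 ]]
delta mm [  1.1051  10.2224 102.4798] rot [-0.6644 -0.0015 -0.0099] | in target frame mm [  1.487  -55.1284  86.9878]
```

>>> {"method": "servo_tool", "body": {
  "moves": [0, 0, 0, -0.133, 0, -0.002, 28, 0, 0, 0, -0.133, 0, -0.002, 28, 0, 0, 0, -0.133, 0, -0.002, 28, 0, 0, 0, -0.133, 0, -0.002, 28, 0, 0, 0, -0.133, 0, -0.002, 28, 0, 0, 0, 0, 0, 0, 28, 0, 0, 0, 0, 0, 0, 28]
}}

```text
clock: 30.22
eef_pos: [0.451, 0.24, 0.2712]
tool_rot: [[-0.096, 0.784, 0.613], [0.995, 0.074, 0.062], [0.003, 0.616, -0.787]]
wrist_force: [-0.9, 0.1, 0.3]
opening: 0.0279
finger_force: 0.0
```

```bash
python3 - <<'E'
from h import *
s=telemetry.observe();print(s['joint_pos'],s['eef_pos'])
bar=np.array([.4962,.2452,.120])
Rt=tilt2(38); delta(bar-.06*Rt[:,2],Rt)
E
```

```text
[-80.146  -16.662   28.0933 133.7193  52.4369  44.4787 -79.2529] [0.451  0.24   0.2712]
delta mm [  0.6328 -57.3084  87.0522] rot [ 0.001  -0.0037  0.0001] | in target frame mm [  0.9502 -57.2245  87.1068]
```

>>> {"method": "servo_tool", "body": {
  "moves": [0, -14, 22, 0, 0, 0, 28, 0, -14, 22, 0, 0, 0, 28, 0, -14, 22, 0, 0, 0, 28, 1, -15, 21, 0, 0, 0, 28, 0, 0, 0, 0, 0, 0, 28, 0, 0, 0, 0, 0, 0, 28]
}}

```text
clock: 30.98
eef_pos: [0.4606, 0.243, 0.1687]
tool_rot: [[-0.097, 0.782, 0.616], [0.995, 0.075, 0.062], [0.002, 0.619, -0.785]]
wrist_force: [0.4, 0.4, 0.2]
opening: 0.0282
finger_force: 0.0
```

```bash
python3 - <<'E'
from h import *
s=telemetry.observe();print(s['joint_pos'],s['eef_pos'])
bar=np.array([.4962,.2452,.120])
Rt=tilt2(38); delta(bar-.06*Rt[:,2],Rt)
p=vision.read_camera('scene');save(p,'f2.png')
c=proj(p,bar).astype(int);print(proj(p,bar))
a=cv2.imread('pics/f2.png')[100:230,280:450];cv2.imwrite('pics/f2c.png',cv2.resize(a,(780,596),interpolation=cv2.INTER_CUBIC))
E
```

```text
[-77.7592  -2.3846  30.5292 138.7122  65.3507  27.987  -96.8664] [0.4606 0.243  0.1687]
delta mm [-1.1245 -1.8751  0.3443] rot [ 0.0042 -0.0041  0.0012] | in target frame mm [-1.1253 -1.8724  0.3568]
[358.1952 168.0067]
```

View pics/f2c.png

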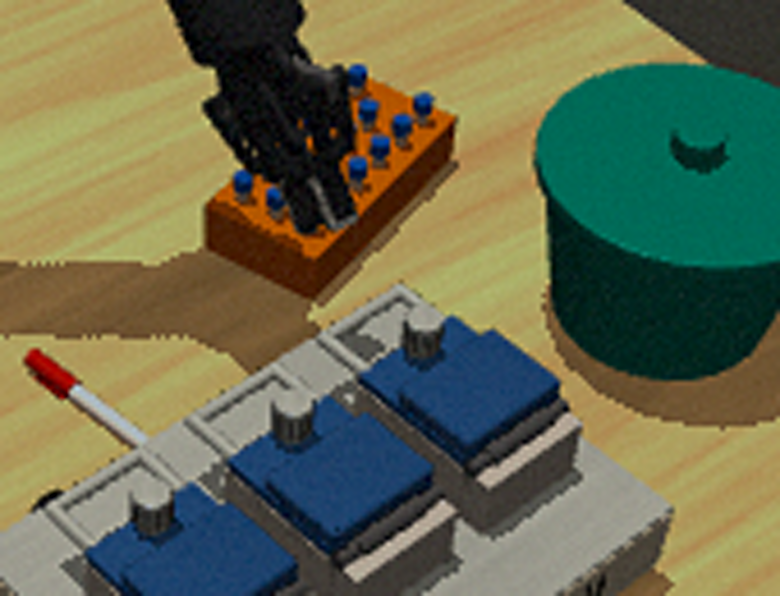

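>>> {"method": "servo_tool", "body": {
  "moves": [-1, -2, 20, 0, 0, 0, 28, 0, 0, 25, 0, 0, 0, 28, 0, 0, 15, 0, 0, 0, 28, 0, 0, 0, 0, 0, 0, 28, 0, 0, 0, 0, 0, 0, 28]
}}

```text
clock: 31.65
eef_pos: [0.4949, 0.2455, 0.1199]
tool_rot: [[-0.099, 0.782, 0.615], [0.995, 0.076, 0.063], [0.003, 0.619, -0.786]]
wrist_force: [-0.1, -0.4, 0.2]
opening: 0.0281
finger_force: 0.0
```

```bash
python3 - <<'E'
from h import *
s=telemetry.observe();print(s['joint_pos'],s['eef_pos'])
bar=np.array([.4962,.2452,.120])
Rt=tilt2(38); delta(bar+.015*Rt[:,2],Rt)
E
```

```text
[ -75.1832    9.4673   33.5221  137.0414   78.5322   17.3329 -111.0292] [0.4949 0.2455 0.1199]
delta mm [-0.5385  1.0398 15.6917] rot [ 0.0038 -0.0053  0.0022] | in target frame mm [-0.4533  1.1005 15.6904]
```

>>> {"method": "servo_tool", "body": {
  "moves": [0, 1, 8, 0, 0, 0, 28, 0, 0, 8, 0, 0, 0, 28, 0, 0, 0, 0, 0, 0, 28, 0, 0, 0, 0, 0, 0, 0, 0, 0, 0, 0, 0, 0, 0, 0, 0, 0, 0, 0, 0, 0, 0, 0, 0, 0, 0, 0, 0]
}}

```text
clock: 32.52
eef_pos: [0.5065, 0.2464, 0.1087]
tool_rot: [[-0.098, 0.781, 0.617], [0.995, 0.076, 0.063], [0.002, 0.62, -0.784]]
wrist_force: [-1.3, 0.2, 6.1]
opening: 0.0077
finger_force: 58.6
```

```bash
python3 - <<'E'
from h import *
s=telemetry.observe();print(s['joint_pos'],s['eef_pos'],s['opening'],s['finger_force'])
E
```

```text
[ -74.4945   12.6586   34.2732  136.1515   83.8309   14.9734 -116.653 ] [0.5065 0.2464 0.1087] 0.007678450464581634 58.56739640235901
```

>>> {"method": "servo_tool", "body": {
  "moves": [0, 2.6, -3.7, 0.035, 0, 0, 0, 0, 5.25, -7.3, 0.07, 0, 0, 0, 0, 5.25, -7.3, 0.07, 0, 0, 0, 0, 5.25, -7.3, 0.07, 0, 0, 0, 0, 5.25, -7.3, 0.07, 0, 0, 0, 0, 0, 0, 0, 0, 0, 0, 0, 0, 0, 0, 0, 0, 0]
}}

```text
clock: 33.4
eef_pos: [0.5085, 0.2464, 0.1427]
tool_rot: [[-0.096, 0.919, 0.383], [0.995, 0.089, 0.035], [-0.002, 0.385, -0.923]]
wrist_force: [-1.8, 4.3, 0.1]
opening: 0.0074
finger_force: 60.0
```

```bash
cat > chk.py <<'E'
from h import *
s=telemetry.observe();print(s['joint_pos'],s['opening'],s['finger_force'],s['wrist_torque'])
Rm=np.array(s['tool_rot']);pt=38-np.degrees(np.arctan2(Rm[:,2]@FX,-Rm[2,2]))
g=np.array(s['eef_pos'])-.0147*Rm[:,2]; hg=np.array([.4962,.2452,.118])+.137*FX; v=g-hg
print('tool turn',pt,'bar angle',np.degrees(np.arctan2(v[2],-v@FX)),'radius',np.hypot(v[2],v@FX),'y',v@FY)
E
python3 chk.py
```

```text
[-53.7942   8.9659  18.3096 124.5562  18.297   28.5574 -45.3555] 0.007380392182445444 60.04663109779358 [0.9722 0.7701 0.4423]
tool turn 15.358642282924858 bar angle 16.360987547200338 radius 0.13584228914738813 y 9.542118121053794e-05
```

>>> {"method": "servo_tool", "body": {
  "moves": [0, 5.25, -7.3, 0.07, 0, 0, 0, 0, 5.25, -7.3, 0.07, 0, 0, 0, 0, 5.25, -7.3, 0.07, 0, 0, 0, 0, 5.25, -7.3, 0.07, 0, 0, 0, 0, 5.25, -7.3, 0.07, 0, 0, 0, 0, 5.25, -7.3, 0.07, 0, 0, 0, 0, 5.25, -7.3, 0.07, 0, 0, 0, 0, 5.25, -7.3, 0.07, 0, 0, 0, 0, 2.6, -3.7, 0.035, 0, 0, 0, 0, 0, 0, 0, 0, 0, 0, 0, 0, 0, 0, 0, 0, 0, 0, 0, 0, 0, 0, 0, 0]
}}

```text
clock: 34.9
eef_pos: [0.5432, 0.2499, 0.2088]
tool_rot: [[-0.094, 0.975, -0.2], [0.996, 0.092, -0.021], [-0.002, -0.201, -0.98]]
wrist_force: [-1.6, 5.0, 1.3]
opening: 0.0078
finger_force: 61.6
```

```bash
python3 chk.py; python3 - <<'E'
from h import *
p=vision.read_camera('scene');save(p,'e.png')
cv2.imwrite('pics/ec.png',cv2.resize(cv2.imread('pics/e.png')[70:350,100:480],(800,590)))
E
```

```text
[-38.2705  24.8326  15.3858  92.2197 -10.2059  75.1288 -14.6179] 0.007790307428467739 61.56891703605652 [ 0.9619  0.3159 -0.1269]
tool turn 49.58022666246533 bar angle 50.476676433008784 radius 0.13642120630045299 y 0.00026978297031219657
```

View pics/ec.png

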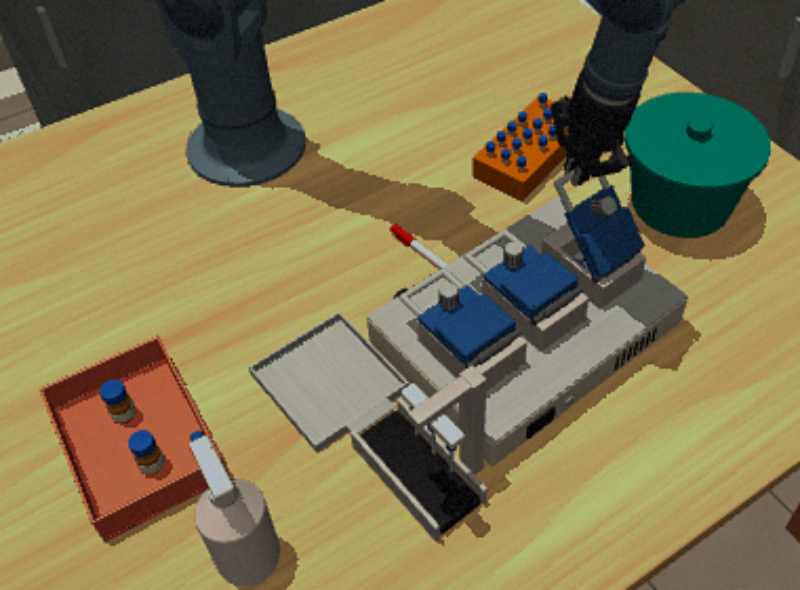

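The picture shows cover 3 lifted to about 50° with its bar in the fingers near (590,185), and both vials upright in the tote at (117,400) and (147,452). The bystanders are in place.

```bash
python3 -c "
from h import *
print(workorder.sign_off())"
```

```text
the job is handed in; nothing more can be done
None
```

The job is handed in: both vials stand upright in the coral tote, taps on bolts 1 to 3 showed bolt 3 (far head) is the loose one, and its cover is held up by the handle at about 50°; the sign-off returned no verdict.

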